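# Jack up the pump plate and hold it

### The arm

A 6-joint arm with a two-finger parallel gripper is mounted at the origin on a cart in front of the work surface, level with it; the furniture and walls round the work are solid. World frame = base frame: x ahead of the robot, y to its left, z up, the work surface at z = 0. Lengths are in mm, angles in rad, forces in N, time in s.
With the tool pointing down it reaches from about 375 to 900 mm from the base axis. Payload 3.1 kg.
Tool frame: the origin (TCP) lies between the finger pads; the fingertips stand 25 mm ahead of it and the grasp point (between the pads) lies 6 mm ahead of it; z points along the fingers, y is the direction in which the jaws open and shut (so a half turn about z gives the same grasp; the last joint's range is limited). The gripper opens to 85 mm and grips with 20 to 120 N. Pads are 22 mm wide; open, the fingers measure 114 mm over their backs; the gripper's body (76 mm by 85 mm) begins 54 mm behind the grasp point. The pads swing forward as they close: fully open they stand 13 mm farther back than shut.
Start: joints at [-1.446, 0.527, 1.433, -0, 1.181, -0.178], TCP at [186.991, -596.348, 256.31] pointing down, gripper open.
Joint ranges: [-3.08, 3.08], [-0.75, 2.2], [0.22, 2.44], [-1.43, 4.57], [0, 2.65], [-2.85, 2.85]. Speed limits (rad/s): [2.79, 2.79, 3.14, 3.14, 3.14, 3.14].

### API

Orientations are given as a unit quaternion [w, x, y, z].
In Python, from bench import robot gives the robot as it stands.
- The arm moves only by the tool servo_tool, never from a script. Its argument "motion" is a list of rows, each a list of 5 numbers: the shift along the tool's x, y, z in mm, then the turn about the tool's z in degrees, then the opening, from 0 (shut) to 1 (fully open). A call has 1 to 20 rows; each row is the pose to reach, as a shift and turn from the pose commanded when the call began, along the tool's axes at that moment; what a row does not reach only later rows make up. A row lasts 1/12 s, in which the tool goes at most 41.7 mm and 7.16 degrees, less where a joint would pass 70% of its speed; a pose out of reach is approached as far as the arm can. A call with a gripper value outside its range is refused whole. The fingers move at their own pace and stop on an object; the grip force is fixed at half the most. Time passes only in rows, so rows that repeat a pose let the fingers close. It gives the time, the measured TCP pose, the force and the opening at its end, in the units of the state.
- robot.read_state(): the state, without advancing time (a new reading comes with each control period).
- robot.capture(name): name is "scene" or "top"; returns the picture (480x640x3 uint8, red, green, blue); there is no depth.
- robot.get_calibration(name): a dict with "intrinsics" (3x3 intrinsics, pixels), "origin" and "attitude" of the camera in the world. Camera axes: x right, y up, looking along -z (the intrinsics and any distortion apply to the point x, -y, -z); pixel columns grow to the right and rows downward; lengths in mm; the calibration is good to about 2 mm. A picture is of the moment at which its call begins. get_calibration takes no time and is no camera call.
- robot.hand_in(): hands the job in, once; it reports no verdict.
Trained networks look in the newest picture that a camera, given by its name, has taken for a name from the list of things; names that differ only in an ending like _2 or _b are one class to them, and where a whole thing is asked for, a point or a joint stands for the part that bears it (a point fixed in the world has none). Each returns a list of dicts, best first, with "p" (0 to 1); they miss things now and then, are a little off and sometimes report something else, mostly with a low value. They report only what shows in the picture. A call takes as long as a camera call.
- robot.regions_of(camera, query): "mask" (480x640 bool, what is visible of it) and "location" ([column, row] in pixels, amid what is visible of it).
- robot.spot_point(camera, query): "location" ([column, row] in pixels: a listed point, or the origin of a listed thing).
The state is a dict: "time": time; "qpos": joint angles; "dq": joint speeds; "joint_torque": joint torques, N m; "tool_pos": TCP position; "orientation": TCP orientation; "ft_force": force on the tool from outside, world axes, zero at the start; "moment": the same for the moment, N m; "gripper_width": finger opening in mm.
Only numpy, scipy, OpenCV 4.12 (cv2) and the standard library are available. Lean on these libraries where they do the work, as an engineer would, in place of code of your own. Each camera call takes 0.05 s, during which the arm holds its last target.

### The job

Stand the small lever jack so that its saddle is centred under the lift pad of the pump plate. Then press the jack's handle right down to raise the plate, and finish while holding the handle down with the plate up, carried by the jack's saddle alone. Do not lift or push the plate with the arm, and leave the vial, the carton and the tape roll where they are.

Things in the scene. Friction and masses are not known exactly. Their poses are not given: they have to be found in the camera images.
- pump_stand: Fixed pump stand: origin on the worktop below the lift pad; x points from the pad to the grey pedestal on the left (foot x = 75 to 197 mm, 116 mm wide), z up; 150 mm tall with pump. The worktop from the pad towards the robot is clear for the jack. Mind the room: an instrument stack 0.6 m tall, near corner 0.30 m ahead and 0.24 m left of the robot, and a wall on the right.
- lift_pad (a point): Lowest point of the round, slightly domed lift pad, 24 mm wide, 64 mm above the worktop with the plate down. It hangs under the end of a steel bracket, 28 mm wide, whose top is 76 mm above the worktop and which runs from 14 mm before the pad back to the pump plate (stand's +x), the plate's edge being 80 mm from the pad.
- pump_plate (a joint): Tilt of the hinged pump plate, rad: 0 lying on the stand, positive raised. The hinge is at its far edge, 180 mm beyond the pad. Its weight bears down at the pad with about 5 to 10 N. The jack's full stroke raises it about 0.13 rad (pad 22 mm up).
- jack_grip (a point): Centre of the jack's upright carry block (26 mm long in x, 34 mm wide in y, top 85 mm up), 61 mm above the jack's underside, 44 mm behind the saddle axis. Axes are the jack's: x from handle to saddle, y left, z up. The jack is loose, 0.6 to 1.1 kg; base 138 x 60 x 12 mm, from 70 mm ahead of this point to 68 mm behind it.
- saddle_top (a point): Centre of the top of the jack's round steel saddle, 32 mm wide, 56 mm above the jack's underside with the handle up, 44 mm ahead of the carry block's centre. It rises 60 mm per rad of handle travel, 30 mm in all, so it meets the pad after 8 mm.
- handle_end (a point): Centre of the upper face of the round black end (30 mm wide, 14 mm thick) of the jack's handle, a 14 mm bar pointing away from the saddle. Handle up: 89 mm above the jack's underside, 135 mm behind the saddle axis; fully down: 49 mm above, 149 mm behind. It swings about a level axis 64 mm behind the saddle axis, 42 mm up.
- jack_handle (a joint): Handle angle, rad: 0 up (as sprung), grows as the end is pressed down, 0.5 fully down (bar level, end stop). Takes about 2 to 5 N at its end unloaded, 7 to 12 N with the plate raised; springs back up when let go. At angle a the bar slopes 0.5 - a above level; the end's centre is 85 mm from the axis, its upper face 7 mm above that, square to the bar.
- vial: Bystander: sample vial with white screw cap, 23 x 22 x 54 mm, origin under its centre.
- fuse_box: Bystander: small yellow carton, 42 x 62 x 22 mm, origin under its centre.
- tape_roll: Bystander: roll of black tape lying flat, 56 mm wide, 19 mm tall, origin under its centre.

How it is judged:
By the outcome, as a careful person would: the job done as asked, in the order asked, and still so for the second after the job is handed in, while the arm keeps its last pose, push and grip.
It also fails if it takes over 46 s, if anything falls off the work surface, if the arm or the gripper's body presses on something with over 40 N, if the wrist force passes 120 N, or if a joint passes its speed limit or range.

## Working session

There is one attempt and no reset: what is moved stays moved. The work goes in short steps, Python scripts to look and compute and a tool call to move; the robot and the scene stay as the last step left them, time stands still between calls to the robot, and variables do not carry over. Pictures are saved under pics/ and viewed, and the job is handed in when it is done.

Besides the shell and the picture viewer there is one more tool, called after "Emit:" in YAML: its name, and indented under it one key for each argument. servo_tool: Moves the arm, as the interface text tells. Its arguments: {"type":"object","properties":{"motion":{"type":"array"}},"required":["motion"]}

```bash
ls; mkdir -p pics; python3 - <<'E'
from bench import robot
import cv2
s=robot.read_state();print(s)
for n in("scene","top"):
    im=robot.capture(n);cv2.imwrite(f"pics/{n}0.png",im[:,:,::-1])
    print(n,robot.get_calibration(n))
    for q in("lift_pad","jack_grip","saddle_top","handle_end","pump_stand","vial","fuse_box","tape_roll"):
        print(q,[(round(d["p"],2),[round(float(v),1) for v in d["location"]]) for d in robot.spot_point(n,q)[:2]])
E
```

```text
pics
{'time': 0.0, 'qpos': array([-1.44549351e+00,  5.28442019e-01,  1.43391609e+00,  4.39412394e-05,
        1.18139984e+00, -1.78513377e-01]), 'dq': array([-0.0003839 , -0.00094722, -0.00054879, -0.00099783,  0.00125303,
        0.00073099]), 'joint_torque': array([-8.56831430e-04, -4.42359710e+01, -1.78027171e+01, -2.65336239e-04,
        8.29035096e-03,  1.46625251e-06]), 'tool_pos': array([ 186.92347141, -595.69363763,  255.3440151 ]), 'orientation': array([-1.08172467e-03,  9.88484822e-01,  1.51316176e-01,  4.91103925e-05]), 'ft_force': array([ 0.23119312, -0.36119011,  0.45407797]), 'moment': array([-0.04428244, -0.01439801, -0.01609673]), 'gripper_width': 85.40874572003722}
scene {'intrinsics': array([[453.53691881,   0.        , 321.62312377],
       [  0.        , 453.53691881, 237.23893796],
       [  0.        ,   0.        ,   1.        ]]), 'origin': array([ 133.24200648, -570.26160033,  440.76405885]), 'attitude': array([ 0.80844054,  0.52272756, -0.15368703, -0.22262096])}
lift_pad [(0.92, [378.5, 260.7])]
jack_grip [(0.69, [302.0, 276.2])]
saddle_top [(0.72, [326.2, 
[... 161 characters left out ...]
 239.4])]
tape_roll [(0.92, [437.9, 313.2])]
top {'intrinsics': array([[532.19715857,   0.        , 327.67959771],
       [  0.        , 532.19715857, 231.56547127],
       [  0.        ,   0.        ,   1.        ]]), 'origin': array([449.44876833,  84.5362044 , 948.3565149 ]), 'attitude': array([-0.70049188, -0.03661569,  0.0098621 ,  0.71265219])}
lift_pad [(0.91, [392.6, 167.7])]
jack_grip [(0.73, [377.4, 258.5])]
saddle_top [(0.87, [388.8, 226.1])]
handle_end [(0.87, [362.0, 307.4]), (0.61, [379.1, 256.8])]
pump_stand [(0.61, [387.2, 169.2])]
vial [(0.44, [291.6, 249.8])]
fuse_box [(0.61, [220.0, 197.4]), (0.18, [379.0, 257.0])]
tape_roll [(0.58, [450.4, 144.5]), (0.16, [362.4, 307.6])]
```

View pics/scene0.png

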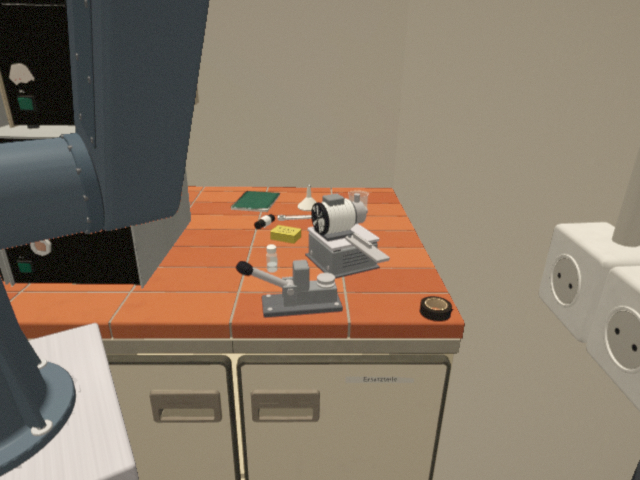

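View pics/top0.png

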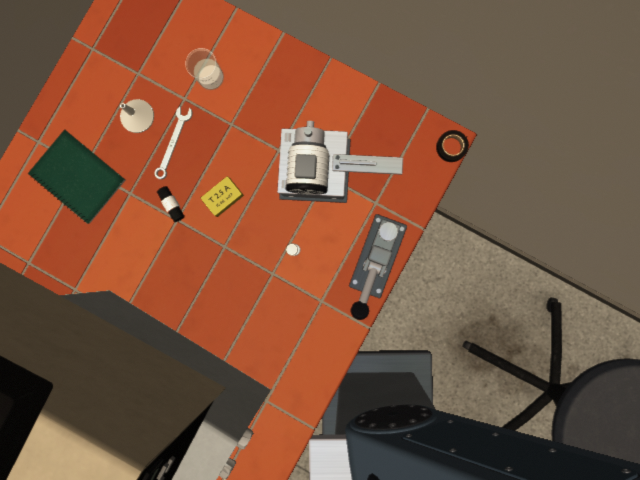

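```bash
cat > h.py <<'E'
import numpy as np, cv2
from scipy.spatial.transform import Rotation as R
from bench import robot
def rot(q): return R.from_quat([q[1],q[2],q[3],q[0]])
def ray(n,px):
    c=robot.get_calibration(n);K=c["intrinsics"]
    d=np.array([(px[0]-K[0,2])/K[0,0],-(px[1]-K[1,2])/K[1,1],-1.])
    return c["origin"],rot(c["attitude"]).apply(d)
def atz(n,px,z):
    o,d=ray(n,px);return o+d*(z-o[2])/d[2]
def tri(a,b):
    o1,d1=ray("scene",a);o2,d2=ray("top",b)
    d1=d1/np.linalg.norm(d1);d2=d2/np.linalg.norm(d2)
    A=np.stack([d1,-d2],1);t=np.linalg.lstsq(A,o2-o1,rcond=None)[0]
    p,q=o1+t[0]*d1,o2+t[1]*d2
    return (p+q)/2,np.linalg.norm(p-q)
def proj(n,P):
    c=robot.get_calibration(n);K=c["intrinsics"]
    x=rot(c["attitude"]).inv().apply(np.atleast_2d(P)-c["origin"])
    return np.stack([K[0,2]+K[0,0]*x[:,0]/-x[:,2],K[1,2]-K[1,1]*x[:,1]/-x[:,2]],1)
E
python3 - <<'E'
from h import *
np.set_printoptions(precision=1,suppress=True)
for k,a,b,z in(("pad",(378.5,260.7),(392.6,167.7),64),("grip",(302,276.2),(377.4,258.5),61),("sad",(326.2,274.7),(388.8,226.1),56),("hand",(243.7,266.4),(362,307.4),89),("tape",(437.9,313.2),(450.4,144.5),0),("fuse",(282.5,239.4),(220,197.4),0)):
    print(k,tri(a,b),atz("scene",a,z),atz("top",b,z))
E
```

```text
pad (array([613.5,   6.9,  64.9]), np.float64(1.6037328928652923)) [615.5   8.1  64. ] [613.    7.3  64. ]
grip (array([465. ,  34.1,  60.1]), np.float64(7.068099177418593)) [467.4  31.2  61. ] [461.8  35.8  61. ]
sad (array([512.4,  17.3,  58.7]), np.float64(7.4113073831761485)) [511.5  22.8  56. ] [515.8  15.3  56. ]
hand (array([379.9,  65.1,  87.3]), np.float64(7.977183724411711)) [375.2  64.1  89. ] [383.7  63.6  89. ]
tape (array([ 665.5, -103.4,   -3.1]), np.float64(1.145630043959223)) [ 662.5 -106.7    0. ] [ 664.4 -102.4    0. ]
fuse (array([576. , 316.3,  -5.2]), np.float64(5.497620686814838)) [568.3 307.    0. ] [577.7 313.8   0. ]
```

```bash
python3 - <<'E'
import cv2
a=cv2.imread("pics/top0.png")[120:330,270:480];cv2.imwrite("pics/topz.png",cv2.resize(a,(798,600)[::-1] if 0 else (600,600),interpolation=cv2.INTER_CUBIC))
a=cv2.imread("pics/scene0.png")[190:330,230:400];cv2.imwrite("pics/scz.png",cv2.resize(a,None,fx=4,fy=4,interpolation=cv2.INTER_CUBIC))
E
```

```text
(no output)
```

View pics/topz.png

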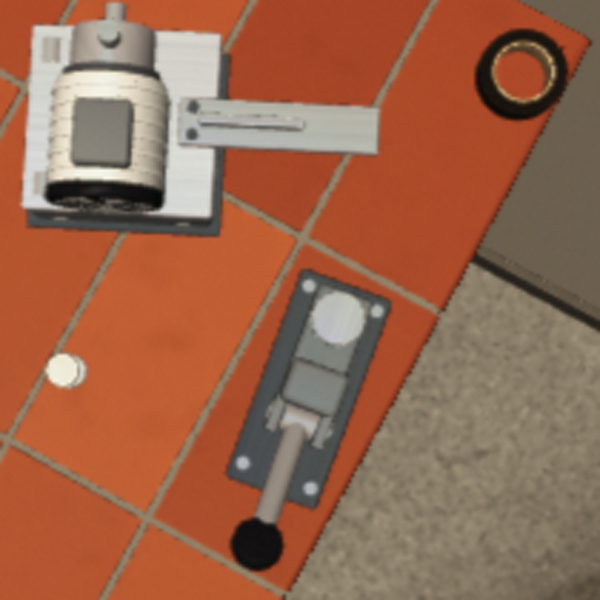

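View pics/scz.png

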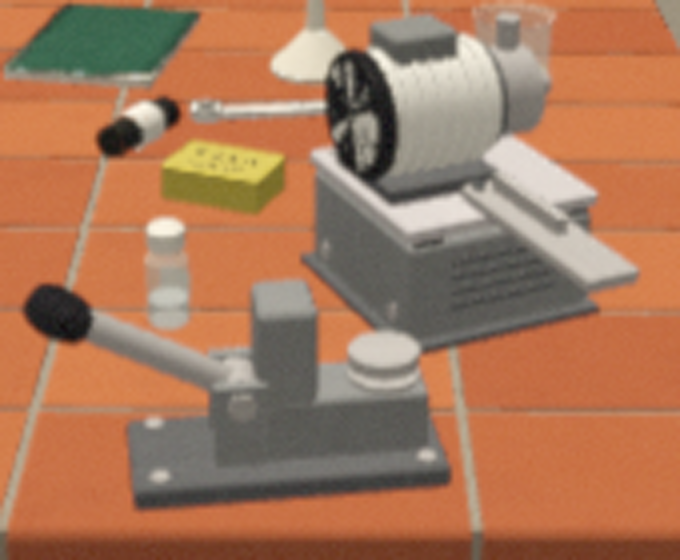

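```bash
cat >> h.py <<'E'
from scipy.optimize import least_squares
def fit(obs,x0):
    """obs: list (cam,model pt,px)"""
    def f(p):
        c,s=np.cos(p[2]),np.sin(p[2]);r=[]
        for n,m,px in obs:
            P=[p[0]+c*m[0]-s*m[1],p[1]+s*m[0]+c*m[1],m[2]]
            r+=list(proj(n,P)[0]-px)
        return np.array(r)
    s=least_squares(f,x0,loss="soft_l1");return s.x,f(s.x).reshape(-1,2)
def T(p): return np.array(p)/2.857+[270,120]
def S(p): return np.array(p)/4+[230,190]
E
python3 - <<'E'
from h import *
np.set_printoptions(precision=1,suppress=True)
# jack frame origin: saddle axis
t=[("top",(0,0,56),T((338,318))),("top",(26,30,12),T((302,268))),("top",(26,-30,12),T((391,300))),("top",(-112,-30,12),T((316,508))),("top",(-112,30,12),T((226,475))),("top",(-135,0,85),T((257,543)))]
s=[("scene",(0,0,56),S((384,350))),("scene",(-112,-30,0),S((140,506))),("scene",(26,-30,0),S((450,482))),("scene",(-112,-30,12),S((137,492))),("scene",(26,-30,12),S((449,467))),("scene",(-112,30,12),S((128,428))),("scene",(-44,0,85),S((283,295)))]
for o in(t,s,t+s):
    x,r=fit(o,[515,15,-.3]);print(x,np.degrees(x[2]));print(r.T)
# stand: bracket along local x
t=[("top",(-14,-14,76),T((379,106))),("top",(-14,14,76),T((377,153))),("top",(80,14,76),T((180,144))),("top",(80,-14,76),T((184,97)))]
s=[("scene",(-14,-14,76),S((638,271))),("scene",(-14,14,76),S((585,286))),("scene",(75,58,0),S((428,348))),("scene",(75,-58,0),S((600,307))),("scene",(197,58,0),S((303,258)))]
for o in(t,s,t+s):
    x,r=fit(o,[613,7,1.5]);print(x,np.degrees(x[2]));print(r.T)
E
```

```text
[507.1  16.4  -0.4] -21.370481299689022
[[-0.1 -0.3  0.7 -0.1 -0.9  0.8]
 [ 0.  -0.6  0.   1.2  0.7 -1.4]]
[507.7  17.3  -0.4] -20.76003474191033
[[ 0.  -1.   0.8 -0.5  1.3 -0.6  0.3]
 [-1.   2.5  1.2  0.  -0.8 -2.3 -0.2]]
[507.3  16.5  -0.4] -21.284426812688483
[[-0.1 -0.4  0.6 -0.1 -0.9  0.8  0.  -1.3  0.7 -0.8  1.2 -0.5  0.3]
 [-0.1 -0.6 -0.1  1.1  0.6 -1.4 -0.7  2.5  1.6  0.  -0.5 -2.4 -0.1]]
[615.7  14.5   1.5] 85.5634928396033
[[-4.9 -5.1  6.9  6.5]
 [-0.2  0.1  0.2 -0.1]]
[615.6   8.3   1.5] 84.48349302608358
[[ 0.1  0.2 -6.   0.6  0.2]
 [-1.2 -2.2  2.2  1.2 -0.1]]
[615.5   8.5   1.5] 84.83223207312237
[[-1.2 -1.6 10.4 10.2 -0.   0.2 -6.2  0.3 -0.3]
 [-0.   0.3 -0.4 -0.6 -1.3 -2.2  2.3  1.2  0. ]]
```

```bash
python3 - <<'E'
from h import *
np.set_printoptions(precision=1,suppress=True)
for nm,a,b in(("tipfar",(638,271),(379,106)),("tipnear",(585,286),(377,153))):
    print(nm,tri(S(a),T(b)),atz("scene",S(a),76),atz("top",T(b),76))
for nm,a,b in(("c near right",(428,348),(220,236)),("far right",(600,307),(229,52)),("near left",(303,258),(27,225))):
    print(nm,tri(S(a),T(b)),atz("scene",S(a),0),atz("top",T(b),0),atz("top",T(b),6))
print(atz("top",T((184,97)),76),atz("top",T((180,144)),76))
E
```

```text
tipfar (array([627.8,  -8.4,  74.3]), np.float64(1.3572540789830718)) [624.8 -10.9  76. ] [628.   -8.6  76. ]
tipnear (array([600.1,  -6.4,  72.9]), np.float64(2.658256778152111)) [594.7 -10.9  76. ] [600.7  -6.8  76. ]
c near right (array([567.6,  81.6,   7.1]), np.float64(11.323863841420456)) [580.2  90.2   0. ] [563.6  84.5   0. ] [562.8  84.5   6. ]
far right (array([679. ,  77. ,   3.6]), np.float64(1.1701675251804127)) [682.8  82.5   0. ] [680.3  76.7   0. ] [678.9  76.7   6. ]
near left (array([573.1, 205.4,   2.6]), np.float64(0.9638282278525627)) [576.2 209.8   0. ] [573.  205.9   0. ] [572.3 205.1   6. ]
[636.  103.9  76. ] [608.5 106.7  76. ]
```

```bash
cat >> h.py <<'E'
def row(tgt,yaw=None,state=None):
    s=state or robot.read_state();r=rot(s["orientation"])
    d=r.inv().apply(np.array(tgt)-s["tool_pos"])
    x=r.apply([1,0,0]);cur=np.degrees(np.arctan2(x[1],x[0]))
    t=0 if yaw is None else -((yaw-cur+180)%360-180)
    print("t",round(s["time"],2),"pos",s["tool_pos"].round(1),"yaw",round(cur,2),"zdir",r.apply([0,0,1]).round(3),"F",s["ft_force"].round(1),"w",round(s["gripper_width"],1),"q",s["qpos"].round(2))
    print("ROW",d.round(1),"turn",round(t,1));return d,t
E
python3 - <<'E'
from h import *
row((466.3,32.5,150),-21.3)
print(atz("top",(440,207),0),atz("top",(375,330),0))
E
```

```text
t 0.9 pos [ 187.  -596.4  256.3] yaw 17.41 zdir [ 0. -0. -1.] F [ 0.8 -0.1  0.4] w 85.3 q [-1.45  0.53  1.43  0.    1.18 -0.18]
ROW [ 454.7 -516.5  106.3] turn 38.7
[552.30149758 -80.56619315   0.        ] [337.11704303  39.40602659   0.        ]
```

Emit:
servo_tool:
  motion:
    - [454.7,-516.5,106.3,38.7,1]
    - [454.7,-516.5,106.3,38.7,1]
    - [454.7,-516.5,106.3,38.7,1]
    - [454.7,-516.5,106.3,38.7,1]
    - [454.7,-516.5,106.3,38.7,1]
    - [454.7,-516.5,106.3,38.7,1]
    - [454.7,-516.5,106.3,38.7,1]
    - [454.7,-516.5,106.3,38.7,1]
    - [454.7,-516.5,106.3,38.7,1]
    - [454.7,-516.5,106.3,38.7,1]
    - [454.7,-516.5,106.3,38.7,1]
    - [454.7,-516.5,106.3,38.7,1]
    - [454.7,-516.5,106.3,38.7,1]
    - [454.7,-516.5,106.3,38.7,1]
    - [454.7,-516.5,106.3,38.7,1]
    - [454.7,-516.5,106.3,38.7,1]
    - [454.7,-516.5,106.3,38.7,1]
    - [454.7,-516.5,106.3,38.7,1]
    - [454.7,-516.5,106.3,38.7,1]
    - [454.7,-516.5,106.3,38.7,1]

```text
time: 2.57
tool_pos: [466.2, 32.3, 150.1]
orientation: [0.0, 0.983, -0.184, -0.0]
ft_force: [-0.5, -0.8, -0.2]
gripper_width: 85.4
```

```bash
python3 - <<'E'
from h import *
row((466.3,32.5,70),-21.3)
for n in("scene","top"):
    im=robot.capture(n);cv2.imwrite(f"pics/{n}1.png",im[:,:,::-1])
a=cv2.imread("pics/top1.png")[130:330,270:470];b=cv2.imread("pics/scene1.png")[150:350,210:410]
cv2.imwrite("pics/m1.png",cv2.resize(np.hstack([a,b]),(800,400)))
E
```

```text
t 2.57 pos [466.2  32.3 150.1] yaw -21.26 zdir [-0. -0. -1.] F [-0.5 -0.8 -0.2] w 85.4 q [-0.17  0.5   1.92 -0.    0.72  1.77]
ROW [ 0.1 -0.3 80.1] turn 0.0
```

View pics/m1.png

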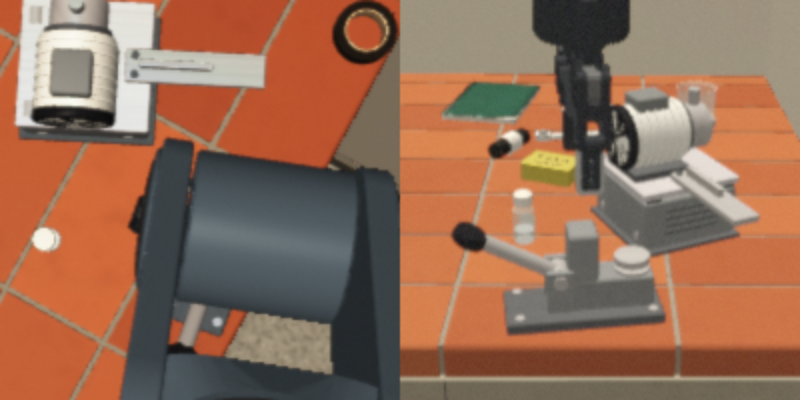

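The gripper hangs over the carry block (tips at about (590,190) in the crop's right half, block top at (582,228)).

Emit:
servo_tool:
  motion:
    - [0,0,30,0,1]
    - [0,0,55,0,1]
    - [0,0,70,0,1]
    - [0,0,80,0,1]
    - [0,0,80,0,1]

```text
time: 3.08
tool_pos: [465.0, 31.1, 68.5]
orientation: [0.0, 0.982, -0.186, -0.002]
ft_force: [-0.4, 0.2, 0.4]
gripper_width: 85.5
```

```bash
python3 - <<'E'
from h import *
row((466.3,32.5,70),-21.3)
im=robot.capture("scene")[:,:,::-1]
cv2.imwrite("pics/m2.png",cv2.resize(im[180:330,220:390],(680,600)))
E
```

```text
t 3.08 pos [465.   31.1  68.5] yaw -21.47 zdir [-0.004  0.001 -1.   ] F [-0.4  0.2  0.4] w 85.5 q [-0.17  0.66  1.97 -0.    0.51  1.77]
ROW [ 0.7 -1.7 -1.5] turn -0.2
```

View pics/m2.png

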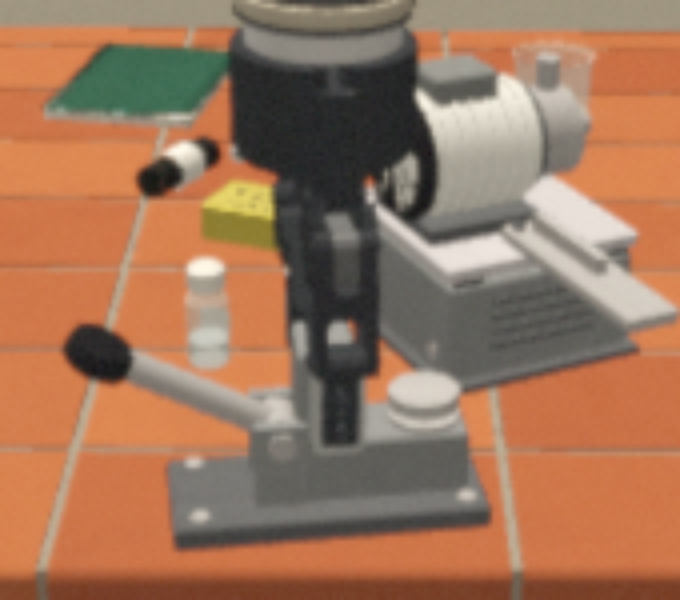

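The fingers straddle the carry block (near finger at (340,410), block behind it). I close them now.

Emit:
servo_tool:
  motion:
    - [0,0,0,0,0.3]
    - [0,0,0,0,0.3]
    - [0,0,0,0,0.2]
    - [0,0,0,0,0.2]
    - [0,0,0,0,0.2]
    - [0,0,0,0,0.2]
    - [0,0,0,0,0.2]
    - [0,0,0,0,0.2]

```text
time: 3.8
tool_pos: [466.9, 32.5, 70.9]
orientation: [-0.0, 0.983, -0.185, 0.001]
ft_force: [-0.6, -0.6, 6.9]
gripper_width: 33.7
```

```bash
python3 - <<'E'
from h import *
row((466.3,32.5,70),-21.3)
for n in("scene","top"):
    im=robot.capture(n)[:,:,::-1];cv2.imwrite(f"pics/{n}3.png",im)
a=cv2.imread("pics/scene3.png");cv2.imwrite("pics/m3.png",cv2.resize(a[180:330,220:390],(680,600),interpolation=cv2.INTER_CUBIC))
E
```

```text
t 3.8 pos [466.9  32.5  70.9] yaw -21.31 zdir [ 0.002 -0.    -1.   ] F [-0.6 -0.6  6.9] w 33.7 q [-0.17  0.66  1.97  0.    0.52  1.77]
ROW [-0.5  0.2  0.9] turn -0.0
```

View pics/m3.png

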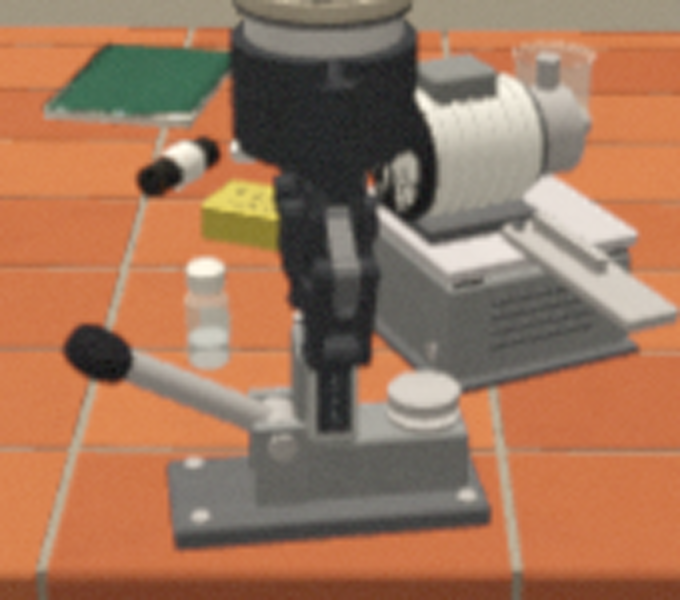

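Grip is 33.7 mm wide, as the block should be. I lift slightly, turn, and stop short of the bracket to check.

```bash
python3 - <<'E'
from h import *
row((525,12.6,80),-4.3)
E
```

```text
t 3.9 pos [466.9  32.5  70.9] yaw -21.31 zdir [ 0.002 -0.    -1.   ] F [-0.2 -0.6  6.5] w 33.1 q [-0.17  0.66  1.97  0.    0.52  1.77]
ROW [61.4 -2.6 -9. ] turn -17.0
```

Emit:
servo_tool:
  motion:
    - [0,0,-4,0,0.2]
    - [0,0,-10,0,0.2]
    - [0,0,-10,0,0.2]
    - [15,-1,-10,-5,0.2]
    - [35,-2,-10,-10,0.2]
    - [50,-2.5,-10,-15,0.2]
    - [61.4,-2.6,-10,-17,0.2]
    - [61.4,-2.6,-10,-17,0.2]
    - [61.4,-2.6,-10,-17,0.2]

```text
time: 4.65
tool_pos: [523.9, 12.7, 79.5]
orientation: [-0.0, 0.999, -0.038, -0.001]
ft_force: [-0.8, -0.5, -8.6]
gripper_width: 33.3
```

```bash
python3 - <<'E'
from h import *
row((525,12.6,80),-4.3)
for n in("scene","top"):
    im=robot.capture(n)[:,:,::-1];cv2.imwrite(f"pics/{n}4.png",im)
a=cv2.imread("pics/scene4.png");cv2.imwrite("pics/m4.png",cv2.resize(a[180:330,230:400],(680,600),interpolation=cv2.INTER_CUBIC))
a=cv2.imread("pics/top4.png");cv2.imwrite("pics/m4t.png",cv2.resize(a[120:330,270:480],(600,600),interpolation=cv2.INTER_CUBIC))
E
```

```text
t 4.65 pos [523.9  12.7  79.5] yaw -4.37 zdir [-0.002  0.    -1.   ] F [-0.8 -0.5 -8.6] w 33.3 q [-0.19  0.68  1.82  0.    0.65  1.46]
ROW [ 1.1  0.  -0.5] turn -0.1
```

View pics/m4.png

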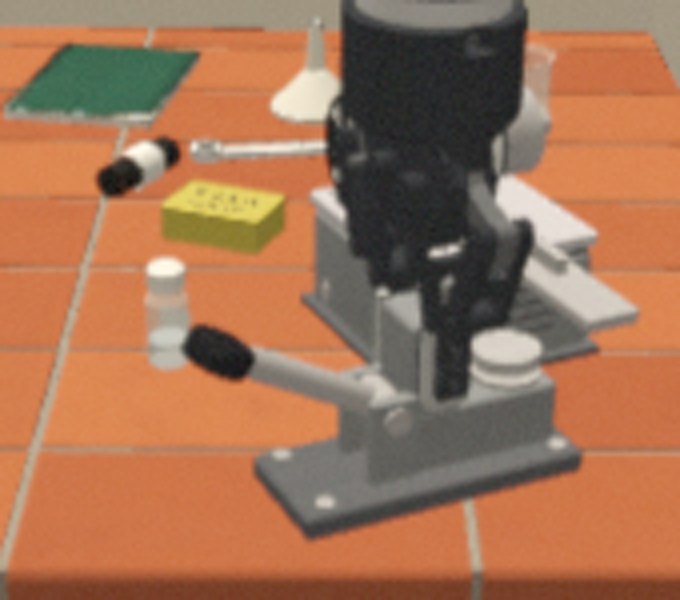

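View pics/m4t.png

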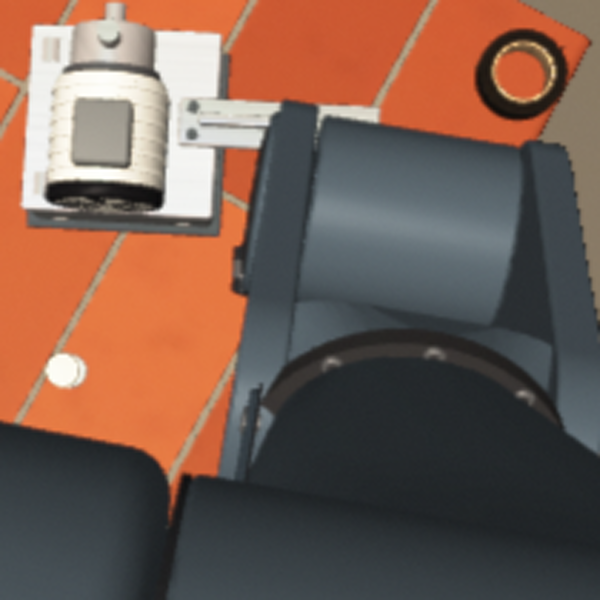

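```bash
cat >> h.py <<'E'
def fit5(obs,x0):
    def f(p):
        r=R.from_euler("ZY",[p[2],p[4]])
        return np.concatenate([proj(n,r.apply(m)+[p[0],p[1],p[3]])[0]-px for n,m,px in obs])
    s=least_squares(f,x0,loss="soft_l1",x_scale=[1,1,.02,1,.02]);return s.x,f(s.x).reshape(-1,2)
E
python3 - <<'E'
from h import *
np.set_printoptions(precision=2,suppress=True)
S4=lambda p:np.array(p)/4+[230,190-10]
o=[("scene",(0,0,56),S4((506,350))),("scene",(-112,-30,12),S4((306,525))),("scene",(-112,-30,0),S4((309,538))),("scene",(26,-30,12),S4((580,456))),("scene",(26,-30,0),S4((580,469))),("scene",(-112,30,12),S4((256,463))),("scene",(-135,0,85),S4((220,353)))]
x,r=fit5(o,[570,10,-.07,8,0]);print(x,np.degrees(x[2]));print(r.T)
S3=lambda p:np.array(p)/4+[220,180]
o=[("scene",(0,0,56),S3((424,391))),("scene",(-112,-30,12),S3((177,533))),("scene",(-112,-30,0),S3((180,547))),("scene",(26,-30,12),S3((488,508))),("scene",(26,-30,0),S3((489,523))),("scene",(-112,30,12),S3((168,464))),("scene",(-135,0,85),S3((98,353)))]
x,r=fit5(o,[507,16,-.37,0,0]);print(x,np.degrees(x[2]));print(r.T)
E
```

```text
[578.82  24.97  -0.12  -3.94  -0.03] -7.081286165943296
[[-0.73 -0.11 -0.68  0.45  0.21 -0.09  1.03]
 [ 0.01 -0.57  1.96 -1.39  0.9  -1.7   0.63]]
[513.36  27.69  -0.38  -7.83  -0.01] -21.864087756709026
[[-0.87 -0.35 -0.75  0.41  0.02  0.25  2.84]
 [-0.56 -0.11  2.24 -0.95  1.04 -0.91  0.28]]
```

Emit:
servo_tool:
  motion:
    - [0,0,5,0,0.2]
    - [0,0,7,0,0.2]
    - [0,0,7,0,0.2]
    - [0,0,7,0,0.2]

```text
time: 5.08
tool_pos: [523.9, 12.9, 72.7]
orientation: [-0.0, 0.999, -0.037, -0.001]
ft_force: [0.4, -0.8, -7.4]
gripper_width: 33.2
```

```bash
python3 - <<'E'
from h import *
row((571.4,9.4,72.7),-4.3)
im=robot.capture("scene")[:,:,::-1];cv2.imwrite("pics/scene5.png",im)
cv2.imwrite("pics/m5.png",cv2.resize(im[180:330,230:400],(680,600),interpolation=cv2.INTER_CUBIC))
E
```

```text
t 5.08 pos [523.9  12.9  72.7] yaw -4.29 zdir [-0.001  0.    -1.   ] F [ 0.4 -0.8 -7.4] w 33.2 q [-0.19  0.69  1.82  0.    0.63  1.46]
ROW [47.7 -0.1 -0.1] turn 0.0
```

View pics/m5.png

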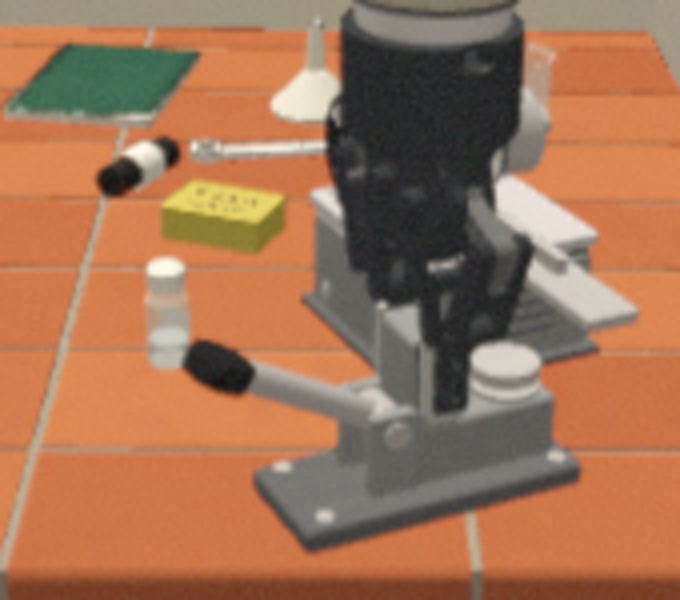

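Emit:
servo_tool:
  motion:
    - [10,0,0,0,0.2]
    - [20,0,0,0,0.2]
    - [30,0,0,0,0.2]
    - [30,0,0,0,0.2]

```text
time: 5.47
tool_pos: [557.8, 9.8, 73.6]
orientation: [0.0, 0.999, -0.038, 0.003]
ft_force: [1.3, -0.9, -7.9]
gripper_width: 33.2
```

Emit:
servo_tool:
  motion:
    - [8,0,0,0,0.2]
    - [15,0,0,0,0.2]
    - [17.7,0,0,0,0.2]
    - [17.7,0,0,0,0.2]
    - [17.7,0,0,0,0.2]

```text
time: 5.88
tool_pos: [571.8, 9.1, 72.9]
orientation: [-0.0, 0.999, -0.037, -0.0]
ft_force: [-0.7, -0.1, -7.8]
gripper_width: 33.3
```

```bash
python3 - <<'E'
from h import *
row((571.4,9.4,72.7),-4.3)
im=robot.capture("scene")[:,:,::-1];cv2.imwrite("pics/scene6.png",im)
cv2.imwrite("pics/m6.png",cv2.resize(im[180:330,230:400],(680,600),interpolation=cv2.INTER_CUBIC))
im=robot.capture("top")[:,:,::-1];cv2.imwrite("pics/top6.png",im)
E
```

```text
t 5.88 pos [571.8   9.1  72.9] yaw -4.29 zdir [-0.001  0.    -1.   ] F [-0.7 -0.1 -7.8] w 33.3 q [-0.18  0.72  1.7   0.    0.72  1.47]
ROW [-0.4 -0.2  0.2] turn 0.0
```

View pics/m6.png

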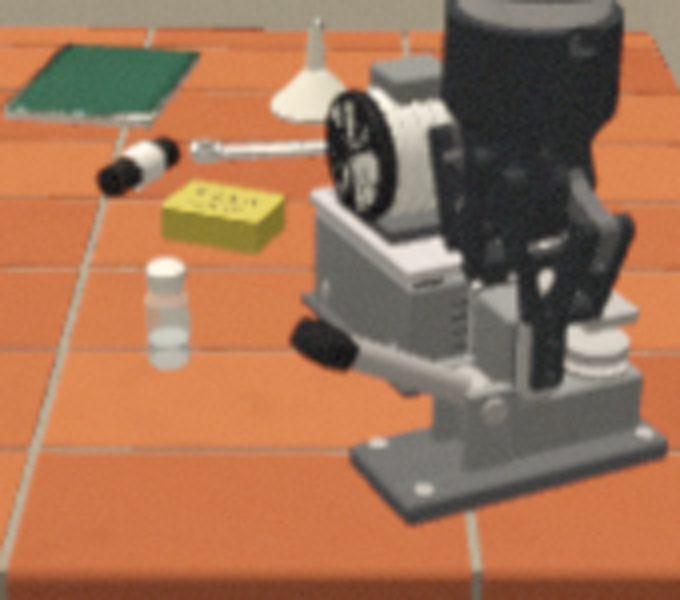

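```bash
python3 - <<'E'
from h import *
np.set_printoptions(precision=2,suppress=True)
tc=np.array((np.array((638,311))+(585,326)))/2/4+[230,180]
sd=np.array((598,347))/4+[230,180]
print("tip mid px",tc,"saddle px",sd)
for z in(56,57,58,59): print(z,atz("scene",sd,z))
print("tip",atz("scene",tc,76),atz("scene",tc,74.5))
print("spots",[(q,[(round(d["p"],2),d["location"]) for d in robot.spot_point("scene",q)[:2]]) for q in("saddle_top","lift_pad")])
cv2.imwrite("pics/m6b.png",cv2.resize(cv2.imread("pics/scene6.png")[240:315,310:410],(800,600),interpolation=cv2.INTER_CUBIC))
E
```

```text
tip mid px [382.88 259.62] saddle px [379.5  266.75]
56 [612.18  -0.    56.  ]
57 [610.93  -1.49  57.  ]
58 [609.69  -2.97  58.  ]
59 [608.44  -4.45  59.  ]
tip [609.61 -10.86  76.  ] [611.56  -8.56  74.5 ]
spots [('saddle_top', [(0.42, [379.4, 263.3])]), ('lift_pad', [(0.82, [378.1, 261.3]), (0.75, [274.6, 271.1])])]
```

View pics/m6b.png

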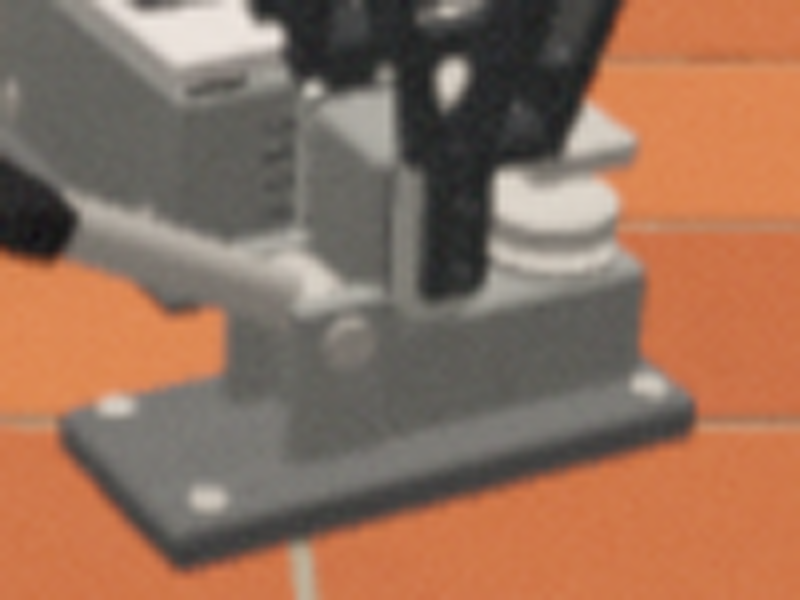

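```bash
python3 - <<'E'
from h import *
np.set_printoptions(precision=2,suppress=True)
for z in(57,58.5): print(z,atz("scene",(379.4,265),z))
# expected pixels if saddle at (615.6,5.9,58.5), tip at (614.3,-7.7,76)
print(proj("scene",[(615.6,5.9,58.5),(614.3,-7.7,76),(628,-8.6,76),(600.7,-6.8,76)]))
E
```

```text
57 [615.07   4.1   57.  ]
58.5 [613.19   1.86  58.5 ]
[[379.08 263.82]
 [383.83 258.35]
 [390.09 256.87]
 [377.53 259.84]]
```

Emit:
servo_tool:
  motion:
    - [0,0,1,0,0.2]
    - [0,0,2,0,0.2]
    - [0,0,2.5,0,0.2]
    - [0,0,2.5,0,0.2]
    - [0,0,2.5,0,0.2]

```text
time: 6.5
tool_pos: [571.9, 9.1, 70.9]
orientation: [0.0, 0.999, -0.037, -0.0]
ft_force: [-2.1, -0.4, -0.8]
gripper_width: 33.2
```

Emit:
servo_tool:
  motion:
    - [0,0,0,0,0.6]
    - [0,0,0,0,0.8]
    - [0,0,0,0,0.8]
    - [0,0,0,0,0.8]
    - [0,0,0,0,0.8]
    - [0,0,-10,0,0.8]
    - [0,0,-40,0,0.8]
    - [0,0,-80,0,0.5]
    - [0,0,-115,0,0]
    - [0,0,-130,0,0]
    - [-50,0,-130,0,0]
    - [-90,0,-130,0,0]
    - [-130,0,-130,0,0]
    - [-170,0,-130,0,0]
    - [-170,0,-130,0,0]

```text
time: 7.75
tool_pos: [390.5, 24.5, 199.8]
orientation: [-0.001, 0.999, -0.037, -0.008]
ft_force: [-1.0, 1.2, 0.0]
gripper_width: 0.1
```

```bash
python3 - <<'E'
from h import *
row((480,16,120),-4.3)
for n in("scene","top"):
    im=robot.capture(n)[:,:,::-1];cv2.imwrite(f"pics/{n}7.png",im)
cv2.imwrite("pics/m7.png",cv2.resize(cv2.imread("pics/scene7.png")[180:330,230:400],(680,600),interpolation=cv2.INTER_CUBIC))
cv2.imwrite("pics/m7t.png",cv2.resize(cv2.imread("pics/top7.png")[120:330,270:480],(600,600),interpolation=cv2.INTER_CUBIC))
E
```

```text
t 7.75 pos [390.5  24.5 199.8] yaw -4.26 zdir [-0.015  0.003 -1.   ] F [-1.   1.2  0. ] w 0.1 q [-0.22  0.32  2.04 -0.    0.79  1.42]
ROW [91.1  2.  78.3] turn 0.0
```

View pics/m7.png

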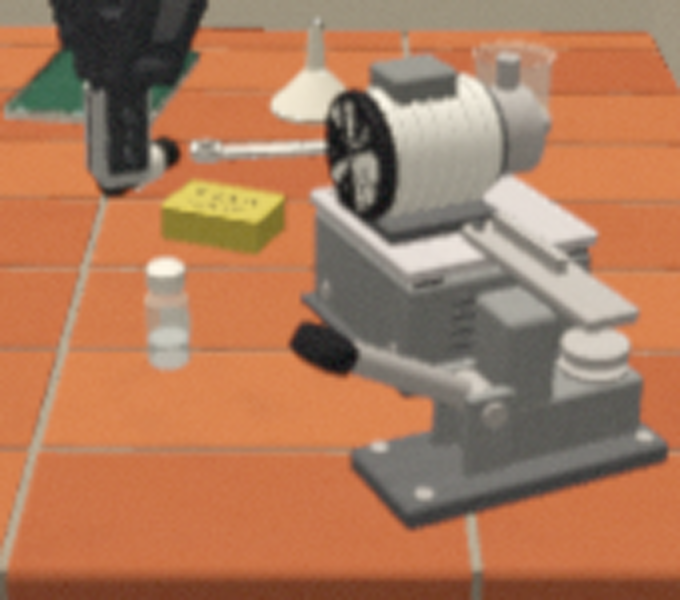

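View pics/m7t.png

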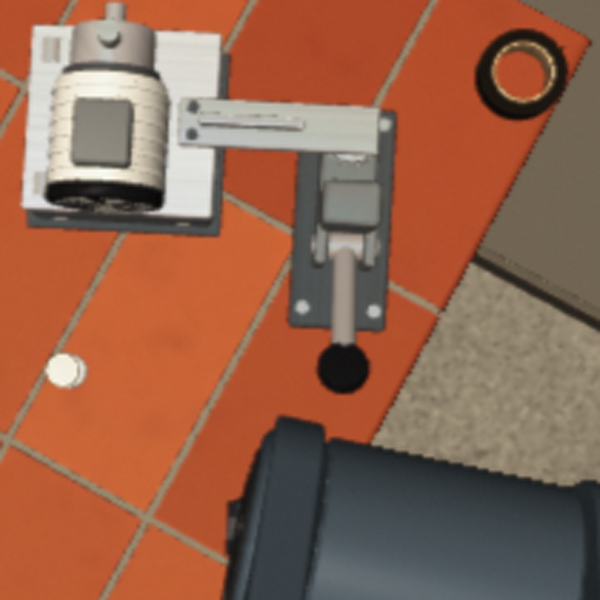

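```bash
python3 - <<'E'
from h import *
np.set_printoptions(precision=2,suppress=True)
o=[("top",(-112,30,12),T((289,326))),("top",(-112,-30,12),T((384,330))),("top",(26,-30,12),T((396,110))),("top",(-44,0,85),T((352,201))),("top",(-135,0,85),T((343,369)))]
x,r=fit(o,[615,6,-.07]);print("jack",x,np.degrees(x[2]));print(r.T)
o=[("top",(-14,-14,76),T((379,106))),("top",(-14,14,76),T((377,153))),("top",(75,58,0),T((220,236))),("top",(75,-58,0),T((229,52))),("top",(197,58,0),T((27,225)))]
x,r=fit(o,[615,6,1.5]);print("stand",x,np.degrees(x[2]));print(r.T)
print("saddle near edge pt z56",atz("top",T((351,163)),56))
h=proj("top",[[0,0,0]])
print("handle", atz("top",T((343,369)),85))
E
```

```text
jack [614.86   5.92  -0.07] -4.247873921507686
[[-0.6   0.4   0.02 -0.1   0.22]
 [ 0.1   0.6  -0.11  0.52 -2.47]]
stand [615.81   5.87   1.49] 85.64849958905825
[[ 0.3   0.14 -0.31  0.24 -0.44]
 [-0.41 -0.08 -0.05  0.54  0.07]]
saddle near edge pt z56 [598.53   6.51  56.  ]
handle [476.25  16.37  85.  ]
```

Top view after release: the jack stands flat with its saddle under the bracket. The fitted saddle axis is (614.9, 5.9) and the pad is (615.8, 5.9), about 1 mm apart. Handle end is at crop (343,369). Next I go above it with the fingers shut.

```bash
python3 - <<'E'
from h import *
row((479.2,16,122),-4.3)
E
```

```text
t 7.85 pos [400.2  22.3 201.1] yaw -4.3 zdir [-0.001  0.    -1.   ] F [ 1.  -0.3  0.9] w -0.1 q [-0.22  0.33  2.03  0.    0.78  1.42]
ROW [79.3  0.4 79.1] turn -0.0
```

Emit:
servo_tool:
  motion:
    - [40,0,20,0,0]
    - [77,0,45,0,0]
    - [77,0,70,0,0]
    - [77,0,79,0,0]
    - [77,0,79,0,0]
    - [77,0,79,0,0]

```text
time: 8.35
tool_pos: [479.2, 16.1, 121.3]
orientation: [-0.0, 0.999, -0.037, -0.001]
ft_force: [-0.0, 0.3, 0.5]
gripper_width: 0.3
```

```bash
python3 - <<'E'
from h import *
row((479.2,16,115),-4.3)
im=robot.capture("scene")[:,:,::-1];cv2.imwrite("pics/scene8.png",im)
cv2.imwrite("pics/m8.png",cv2.resize(im[180:330,230:400],(680,600),interpolation=cv2.INTER_CUBIC))
E
```

```text
t 8.35 pos [479.2  16.1 121.3] yaw -4.29 zdir [-0.002  0.    -1.   ] F [-0.   0.3  0.5] w 0.3 q [-0.2   0.56  1.91  0.    0.67  1.45]
ROW [0.  0.1 6.3] turn 0.0
```

View pics/m8.png

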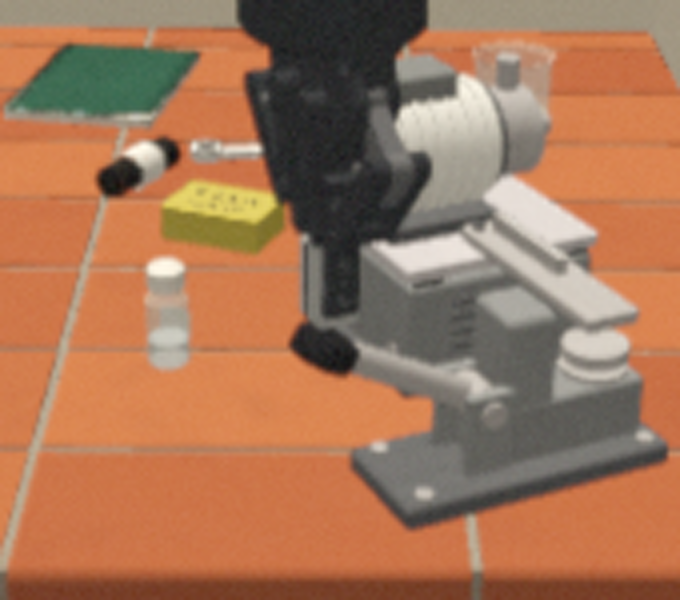

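Emit:
servo_tool:
  motion:
    - [0,0,6,0,0]
    - [-1,0,9,0,0]
    - [-3.5,0,13,0,0]
    - [-5.3,0,17,0,0]
    - [-7.5,0,22,0,0]
    - [-9.4,0,27,0,0]
    - [-9.4,0,27,0,0]

```text
time: 8.98
tool_pos: [470.6, 16.6, 94.9]
orientation: [0.0, 0.999, -0.038, 0.001]
ft_force: [0.4, 0.3, 9.2]
gripper_width: -0.2
```

```bash
python3 - <<'E'
from h import *
row((466,16,74),-4.3)
im=robot.capture("scene")[:,:,::-1];cv2.imwrite("pics/scene9.png",im)
cv2.imwrite("pics/m9.png",cv2.resize(im[180:330,230:400],(680,600),interpolation=cv2.INTER_CUBIC))
E
```

```text
t 8.98 pos [470.6  16.6  94.9] yaw -4.31 zdir [ 0.003 -0.    -1.   ] F [0.4 0.3 9.2] w -0.2 q [-0.2   0.61  1.95  0.    0.58  1.44]
ROW [-4.6  1.  20.9] turn -0.0
```

View pics/m9.png

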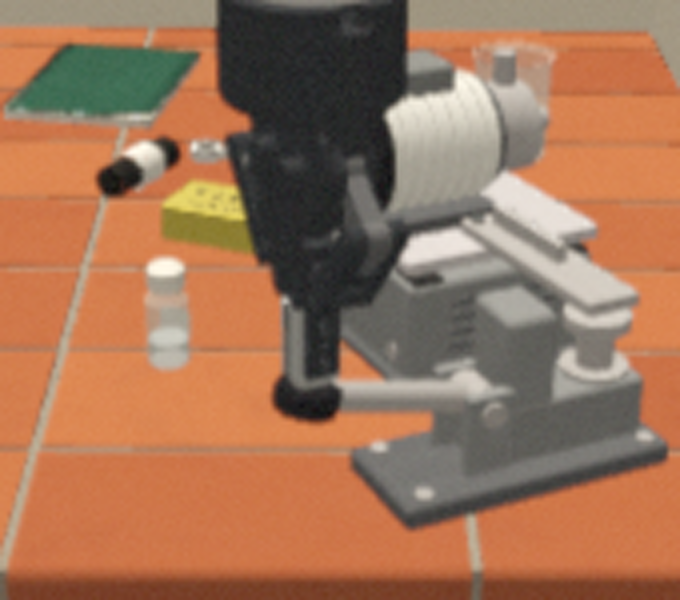

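The handle is half down at (307,398), the saddle has risen to meet the pad at (597,320), and the base has not moved. I continue along the arc.

Emit:
servo_tool:
  motion:
    - [-1.5,0,5,0,0]
    - [-2.9,0,10,0,0]
    - [-3.8,0,15,0,0]
    - [-4.2,0,18,0,0]
    - [-4.4,0,21,0,0]
    - [-4.4,0,21,0,0]
    - [-4.4,0,21,0,0]

```text
time: 9.62
tool_pos: [466.5, 16.9, 74.4]
orientation: [0.0, 0.999, -0.037, 0.002]
ft_force: [1.2, 0.1, 9.7]
gripper_width: 0.1
```

```bash
python3 - <<'E'
from h import *
row((466,16,74),-4.3)
im=robot.capture("scene")[:,:,::-1];cv2.imwrite("pics/scene10.png",im)
cv2.imwrite("pics/m10.png",cv2.resize(im[180:330,230:400],(680,600),interpolation=cv2.INTER_CUBIC))
E
```

```text
t 9.62 pos [466.5  16.9  74.4] yaw -4.3 zdir [ 0.003 -0.001 -1.   ] F [1.2 0.1 9.7] w 0.1 q [-0.2   0.65  1.97  0.    0.52  1.44]
ROW [-0.5  0.9  0.4] turn 0.0
```

View pics/m10.png

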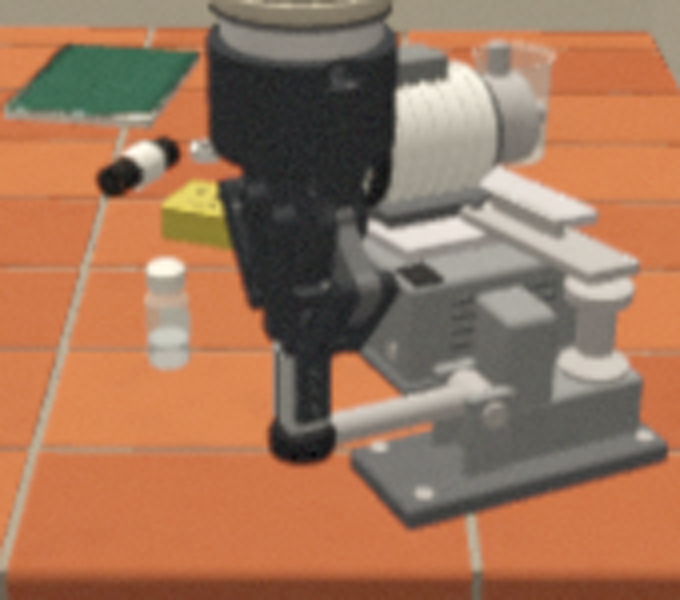

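Emit:
servo_tool:
  motion:
    - [0,0,1,0,0]
    - [0,0,1,0,0]
    - [0,0,1,0,0]
    - [0,0,1,0,0]

```text
time: 10.0
tool_pos: [466.4, 16.9, 73.8]
orientation: [0.0, 0.999, -0.037, 0.002]
ft_force: [-0.8, -0.1, 12.9]
gripper_width: 0.1
```

Emit:
servo_tool:
  motion:
    - [0,0,1,0,0]
    - [0,0,1,0,0]
    - [0,0,1,0,0]
    - [0,0,1,0,0]

```text
time: 10.33
tool_pos: [466.5, 16.9, 73.5]
orientation: [0.0, 0.999, -0.037, 0.002]
ft_force: [-1.3, 0.8, 20.6]
gripper_width: -0.2
```

Emit:
servo_tool:
  motion:
    - [0,0,-0.5,0,0]
    - [0,0,-0.5,0,0]
    - [0,0,-0.5,0,0]
    - [0,0,-0.5,0,0]

```text
time: 10.67
tool_pos: [466.5, 16.9, 73.7]
orientation: [0.0, 0.999, -0.037, 0.002]
ft_force: [-0.8, -0.7, 16.7]
gripper_width: -0.0
```

```bash
python3 - <<'E'
from h import *
row((466,16,74),-4.3)
for n in("scene","top"):
    im=robot.capture(n)[:,:,::-1];cv2.imwrite(f"pics/{n}11.png",im)
im=cv2.imread("pics/scene11.png")
cv2.imwrite("pics/m11.png",cv2.resize(im[220:315,290:410],(758,600),interpolation=cv2.INTER_CUBIC))
cv2.imwrite("pics/m11t.png",cv2.resize(cv2.imread("pics/top11.png")[120:330,270:480],(600,600),interpolation=cv2.INTER_CUBIC))
E
```

```text
t 10.67 pos [466.5  16.9  73.7] yaw -4.28 zdir [ 0.004 -0.001 -1.   ] F [-0.8 -0.7 16.7] w -0.0 q [-0.2   0.65  1.97 -0.    0.52  1.44]
ROW [-0.4  0.9 -0.3] turn 0.0
```

View pics/m11.png

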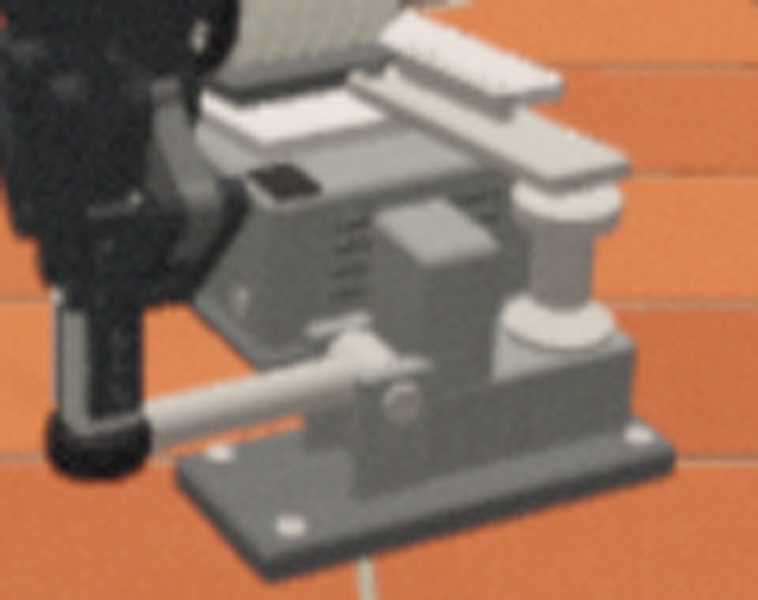

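View pics/m11t.png

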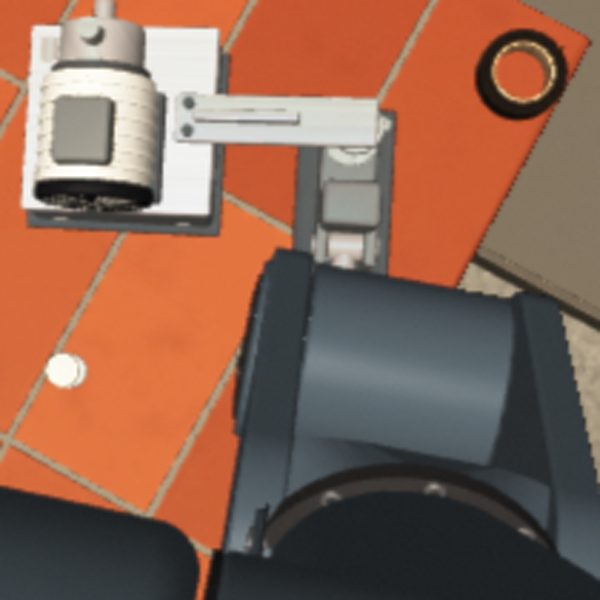

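The plate is up on the saddle, the handle bar is level, and the base lies flat at the same place (block still at top-crop (352,202)). The vial at (67,370) and the tape roll at (520,73) have not moved, and the carton showed no change in any picture where it was visible.

```bash
python3 -c "
from bench import robot
print(robot.hand_in())"
```

```text
the job is handed in; nothing more can be done
None
```

I stood the jack under the lift pad, pressed its handle right down with the shut fingertips, and handed the job in at about 10.8 s with the handle still held down.

- **Placing:** After I let go of the jack, the top-camera fit put the saddle about 1 mm from the pad, at (614.9, 5.9) against (615.8, 5.9). An earlier scene-camera check, while the jack was still gripped, suggested up to about 2 mm. That is close to the calibration error.
- **Handle:** It is on its end stop. The last millimetre pressed raised the force from 13 to 21 N with only 0.3 mm of travel, and I backed off to hold about 17 N.
- **Plate:** The last pictures show it raised and resting on the saddle alone, with the arm clear of it. The jack base is flat and did not shift.
- **Bystanders:** The vial and tape roll are where they were. The carton was hidden by the arm in the last pictures, but it had not moved in any earlier view and the arm never went near it.

No check failed. I did not measure the plate's tilt as a number; I judged it from the pictures and the handle position.

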